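Feel the end float of a pasta machine's drive shaft and leave it centred

TASK

Check the end float of the pasta machine's drive shaft by its black hub: pull it out gently until you feel the outer stop and rest firmly against it for a moment, then push it in until you feel the inner stop and rest there likewise, never forcing it. Then leave the shaft midway between the two stops, let go of it and leave everything else on the worktop where it is.

Things in the scene. Friction and masses are not known exactly. Their poses are not given: they have to be found in the camera images.
- pasta_machine: Pasta rolling machine fixed to the worktop, crank off. Red case; with its foot 150 mm long (x), 120 wide (y); 118 mm high. Steel plates close its ends at x = -70 and +70 mm. Origin: centre of its underside. The drive shaft lies along x at y = 0, 78 mm up, and comes out through a brass bush (8 mm proud) in the -x plate. Out (pull) is -x, in (push) is +x.
- hub (a point): Centre of the black hub on the shaft's end, 78 mm above the worktop; axes as the machine's. A rounded block 44 mm long (x), 30 mm between its flat sides (y; grip here from above), 34 mm high. It only slides along the shaft's axis, does not turn, drags with about 1.5 to 2 N, and stays where it is left. At the start it is within 6 mm of the middle of its free travel.
- shaft: Drive shaft and hub, one piece; origin on the axis in the case, 145 mm inward of the hub's centre. Two hidden sprung pads stop it, each pushing back 4 N per mm from first touch. Free travel between first touches is 14 to 22 mm; its middle has the hub's centre 138 to 152 mm from the machine's origin: both differ each time and can only be felt. 4 to 15 N on a stop is a firm safe touch; over 20 N harms it.
- food_tin_12: Bystander, leave alone: closed round food tin, 75 mm across, 58 mm high. Origin: centre of its underside.
- jar_13: Bystander, leave alone: glass jar with a yellow lid, 66 mm across, 100 mm high. Origin: centre of its underside.
- spice_jar_2: Bystander, leave alone: small spice jar with a black cap, 41 mm across, 105 mm high. Origin: centre of its underside.
- produce_10: Bystander, leave alone: garlic bulb, 60 mm across, 58 mm high. Origin: centre of its underside.
- produce_9: Bystander, leave alone: onion, 79 mm across, 85 mm high. Origin: centre of its underside.

How it is judged:
By the outcome, as a careful person would: the job done as asked, in the order asked, and still so for the second after the job is handed in, with the robot touching nothing.
It also fails if it takes over 40 s, if anything falls off the work surface, if the arm or the gripper's body presses on something with over 40 N, if the wrist force passes 120 N, or if a joint passes its speed limit or range.

ROBOT

A 7-joint arm with a two-finger parallel gripper is mounted at the origin on a cart in front of the work surface, level with it; the furniture and walls round the work are solid. World frame = base frame: x ahead of the robot, y to its left, z up, the work surface at z = 0. Lengths are in m, angles in rad, forces in N, time in s.
With the tool pointing down it reaches from about 0.425 to 0.875 m from the base axis. Payload 9.9 kg.
Tool frame: the origin (TCP) lies midway between the tips of the shut fingers; the grasp point (between the pads) lies arm.grasp_offset behind it (arm.grasp_offset is the distance from the TCP to the grasp point, in m); x points along the fingers, z is the direction in which the jaws open and shut, and the axes are right-handed (so a half turn about x gives the same grasp; the last joint's range is limited). The gripper opens to 85 mm and grips with 20 to 120 N. Pads are 22 mm wide; open, the fingers measure 114 mm over their backs; the gripper's body (76 mm by 85 mm) begins 54 mm behind the grasp point. The pads swing forward as they close: fully open they stand 13 mm farther back than shut.
Start: joints at [1.229, 0.576, 0.025, 1.437, -0.015, 1.129, -0.057], TCP at [0.172, -0.653, 0.231] pointing down, gripper open.
Joint ranges: [-2.76, 2.76], [-0.34, 2.15], [-1.52, 1.57], [0.19, 2.46], [-1.09, 4.23], [0.17, 1.99], [-2.82, 2.82]. Speed limits (rad/s): [2.22, 2.22, 3.01, 3.01, 3.14, 3.14, 3.14].

INTERFACE

Orientations are given as a rotation vector (axis times angle).
In Python, from plant import arm gives the robot as it stands.
- The arm moves only by the shell command python3 -m inch 'ROWS' [FORCE]. ROWS is JSON, one flat list of numbers, 5 for each row, row after row: the finger opening in m, from 0 to 0.0854, then the shift along the tool's x, y, z in m, then the turn about the tool's x in degrees. A call has 1 to 8 rows; each row is the pose to reach, as a shift and turn from the pose measured when the call began, along the tool's axes at that moment; what a row does not reach only later rows make up. A row lasts 1/12 s, in which the tool goes at most 41.7 mm and 7.16 degrees, less where a joint would pass 70% of its speed; a pose out of reach is approached as far as the arm can. A call with a gripper value outside its range is refused whole. The fingers move at their own pace and stop on an object; FORCE is the grip in N (left out, the last holds). Time passes only in rows, so rows that repeat a pose let the fingers close. It gives the time, the measured TCP pose, the force and the opening at its end, in the units of the state.
- arm.sense(): the state, without advancing time (a new reading comes with each control period).
- arm.snapshot(name): name is "side" or "top" or "wrist"; returns the picture (384x512x3 uint8, red, green, blue); there is no depth.
- arm.get_calibration(name): a dict with "camera_matrix" (3x3 intrinsics, pixels), "world_from_camera" (4x4, takes a point from camera to world coordinates); the wrist camera has in their place "hand_eye" (4x4, takes a point from camera to tool coordinates, whose origin is the TCP and whose axes are the tool frame's). Camera axes: x right, y down, z forward; pixel columns grow to the right and rows downward; lengths in m; the calibration is good to about 2 mm. A picture is of the moment at which its call begins: read the wrist's pose just before it. get_calibration takes no time and is no camera call.
- arm.hand_in(): hands the job in, once; it reports no verdict.
The state is a dict: "clock": time; "q": joint angles; "dq": joint speeds; "effort": joint torques, N m; "ee_pos": TCP position; "tcp_rot": TCP orientation; "contact_force": force on the tool from outside, world axes, zero at the start; "moment": the same for the moment, N m; "grip_width": opening from 0.0 (shut) to 1.0 (fully open).
Only numpy, scipy, OpenCV 4.12 (cv2) and the standard library are available. Lean on these libraries where they do the work, as an engineer would, in place of code of your own. Each camera call takes 0.05 s, during which the arm holds its last target. There are 200 camera calls.

## Working session

There is one attempt and no reset: what is moved stays moved. The work goes in short steps, Python scripts to look and compute and a shell command to move; the robot and the scene stay as the last step left them, time stands still between calls to the robot, and variables do not carry over. Pictures are saved under pics/ and viewed, about 8 in all and at most 12, crops included, and the job is handed in when it is done.

```bash
mkdir -p pics; ls
python3 - <<'E'
from plant import arm
import cv2,numpy as np
np.set_printoptions(precision=4,suppress=True)
s=arm.sense()
for n in("top","side"):
    cv2.imwrite(f"pics/{n}1.png",arm.snapshot(n)[:,:,::-1])
    c=arm.get_calibration(n);print(n,c["camera_matrix"],c["world_from_camera"])
print(arm.get_calibration("wrist"),arm.grasp_offset)
for k in s: print(k,s[k])
E
```

```text
pics
top [[388.4233   0.     257.5739]
 [  0.     388.4233 190.3069]
 [  0.       0.       1.    ]] [[ 0.0025 -0.9967  0.0812  0.4427]
 [-0.9999 -0.0036 -0.0136 -0.0221]
 [ 0.0138 -0.0812 -0.9966  1.3075]
 [ 0.      0.      0.      1.    ]]
side [[475.7621   0.     261.5451]
 [  0.     475.7621 194.808 ]
 [  0.       0.       1.    ]] [[ 0.991  -0.0337  0.1298  0.3113]
 [-0.1329 -0.3782  0.9162 -1.6005]
 [ 0.0182 -0.9251 -0.3792  0.7365]
 [ 0.      0.      0.      1.    ]]
{'camera_matrix': array([[340.3204,   0.    , 257.3674],
       [  0.    , 340.3204, 189.957 ],
       [  0.    ,   0.    ,   1.    ]]), 'hand_eye': array([[ 0.0001, -0.317 ,  0.9484, -0.1423],
       [ 0.0001, -0.9484, -0.317 ,  0.0813],
       [ 1.    ,  0.0001, -0.    ,  0.0009],
       [ 0.    ,  0.    ,  0.    ,  1.    ]])} 0.0187
clock 0.0
q [ 1.2292  0.5765  0.0248  1.4379 -0.015   1.129  -0.0565]
dq [ 0.0002  0.0016 -0.0006  0.002  -0.0007  0.0009 -0.0001]
effort [  0.0015 -76.5754   2.2504 -28.5967   0.0152   0.0126   0.    ]
ee_pos [ 0.172  -0.6523  0.2305]
tcp_rot [ 1.0182  1.3216 -1.0166]
contact_force [ 0.0585 -0.3384  0.0961]
moment [-0.0023 -0.016   0.0102]
grip_width 1.0008716168734673
```

View pics/top1.png

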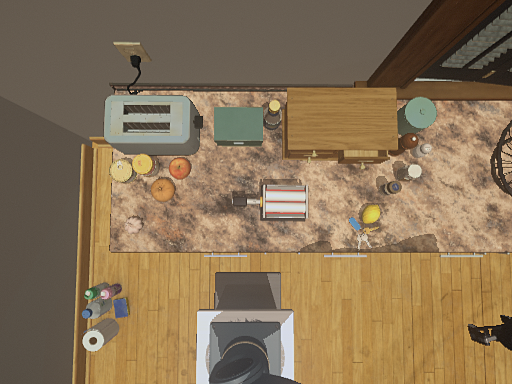

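View pics/side1.png

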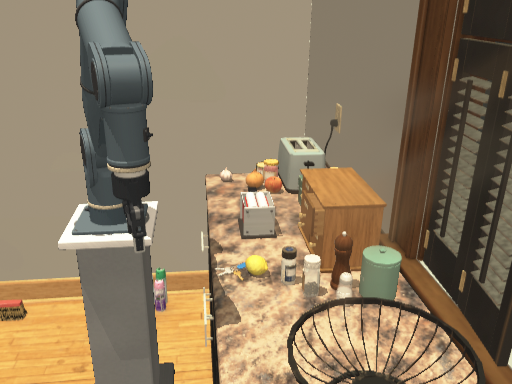

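The top view shows the machine at columns 262–308, rows 181–220, with its black hub at about (239,200), so "out" is roughly world +y. I'll measure it by masks.

```bash
cat > h.py <<'E'
from plant import arm
import cv2,numpy as np
from scipy.spatial.transform import Rotation as R
np.set_printoptions(precision=4,suppress=True)
def cast(n,uv,z,s=None):
    c=arm.get_calibration(n);K=c["camera_matrix"]
    if n=="wrist":
        T=np.eye(4);T[:3,:3]=R.from_rotvec(s["tcp_rot"]).as_matrix();T[:3,3]=s["ee_pos"];T=T@c["hand_eye"]
    else: T=c["world_from_camera"]
    d=T[:3,:3]@np.linalg.inv(K)@np.array([*uv,1.]);o=T[:3,3]
    return o+d*(z-o[2])/d[2]
E
python3 - <<'E'
from h import *
im=cv2.imread("pics/top1.png")
hub=(im.max(2)<60).astype(np.uint8); m=np.zeros_like(hub); m[185:215,225:262]=1
hub*=m
n,l,st,ce=cv2.connectedComponentsWithStats(hub); print(st,ce)
cv2.imwrite("pics/topc.png",cv2.resize(im[165:235,215:325],None,fx=6,fy=6,interpolation=cv2.INTER_NEAREST))
for uv in[(239,200)]: print(cast("top",uv,.095))
s=arm.sense();M=R.from_rotvec(s["tcp_rot"]).as_matrix();print(M)
E
```

```text
[[     0      0    512    384 196603]
 [   246    199      1      5      5]] [[255.5002 191.4998]
 [246.     201.    ]]
[0.5109 0.0193 0.095 ]
[[-0.0005  0.9669  0.255 ]
 [ 0.0015  0.255  -0.9669]
 [-1.     -0.0001 -0.0016]]
```

View pics/topc.png

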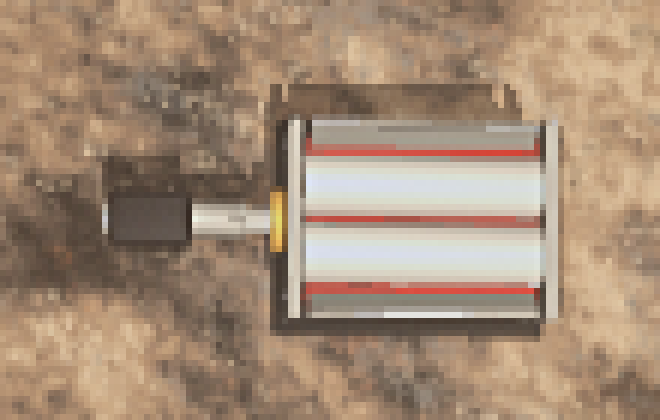

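Crop shows the hub spanning full-image columns 233–246.7, rows 197.5–205.5, with the axis aligned to the image columns (yaw ≈ −90°). Hub centre ≈ (0.507, 0.017). Now the first leg towards it.

```bash
python3 -m inch '[0.0854,0,0.034,-0.022,-7, 0.0854,0,0.068,-0.044,-14, 0.0854,0,0.102,-0.066,-21, 0.0854,0,0.136,-0.088,-28, 0.0854,0,0.170,-0.110,-35, 0.0854,0,0.204,-0.132,-42, 0.0854,0,0.238,-0.154,-49, 0.0854,0,0.272,-0.176,-56]'
cat > w.py <<'E'
from h import *
import sys
s=arm.sense();M=R.from_rotvec(s["tcp_rot"]).as_matrix()
t=np.array([float(a) for a in sys.argv[1:4]])
print(s["clock"],s["ee_pos"],"shift",M.T@(t-s["ee_pos"]),"turn",np.degrees(np.arctan2(M[1,2],M[0,2])),"tilt",M[:,0],"F",np.array(s["contact_force"]),"tool z",M[:,2])
E
python3 w.py 0.507 0.017 0.22
```

```text
clock: 0.77
ee_pos: [0.3909, -0.411, 0.2307]
tcp_rot: [0.26, 1.556, -0.258]
contact_force: [0.8, -1.0, 0.2]
grip_width: 1.002
0.7667 [ 0.3909 -0.411   0.2307] shift [ 0.0112  0.4425 -0.0287] turn -18.885423885332276 tilt [-0.0008  0.0015 -1.    ] F [ 0.815  -1.0037  0.204 ] tool z [ 0.9462 -0.3237 -0.0012]
```

```bash
python3 -m inch '[0.0854,0,0.038,-0.002,-3, 0.0854,0,0.076,-0.005,-6, 0.0854,0,0.114,-0.007,-9, 0.0854,0,0.152,-0.010,-12, 0.0854,0,0.190,-0.012,-14, 0.0854,0,0.228,-0.015,-16, 0.0854,0,0.266,-0.017,-18, 0.0854,0,0.304,-0.020,-19]'; python3 w.py 0.507 0.017 0.22
```

```text
clock: 1.43
ee_pos: [0.4704, -0.1153, 0.231]
tcp_rot: [-0.002, 1.572, 0.004]
contact_force: [1.7, -0.3, 0.0]
grip_width: 1.003
1.4333 [ 0.4704 -0.1153  0.231 ] shift [0.0112 0.1321 0.0371] turn 0.20665311141899803 tilt [-0.0009  0.0014 -1.    ] F [ 1.6961 -0.3188  0.0147] tool z [ 1.      0.0036 -0.0009]
```

```bash
python3 -m inch '[0.0854,0,0.034,0.009,0, 0.0854,0,0.067,0.019,0, 0.0854,0,0.1,0.028,0, 0.0854,0,0.132,0.037,0, 0.0854,0,0.132,0.037,0, 0.0854,0,0.132,0.037,0]'
python3 - <<'E'
from h import *
s=arm.sense();im=arm.snapshot("wrist")[:,:,::-1];cv2.imwrite("pics/w1.png",im)
print(s["clock"],s["ee_pos"],s["tcp_rot"],s["contact_force"])
np.save("s1.npy",np.r_[s["ee_pos"],s["tcp_rot"]])
E
```

```text
clock: 1.93
ee_pos: [0.507, 0.019, 0.2309]
tcp_rot: [-0.005, 1.572, 0.008]
contact_force: [-0.8, -0.9, 0.2]
grip_width: 1.001
1.9333 [0.507  0.019  0.2309] [-0.0046  1.572   0.0077] [-0.7569 -0.8873  0.2335]
```

View pics/w1.png

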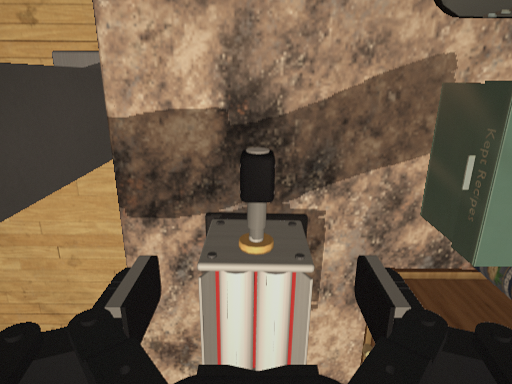

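Wrist view: hub spans columns 241–274, rows 150–203; bush at (257,243); plate top edge at row 267, columns 199–313; gap between jaws centred on about column 257.

Run:
```python
from h import *
a=np.load("s1.npy");s=dict(ee_pos=a[:3],tcp_rot=a[3:])
for uv,z in[((257.5,153),.09),((257.5,203),.09),((241,180),.088),((274,180),.088),((257,243),.078),((199,267),.118),((313,267),.118),((256,267),.118)]: print(uv,cast("wrist",uv,z,s))
```

```text
(257.5, 153) [0.5068 0.0382 0.09  ]
(257.5, 203) [ 0.5071 -0.007   0.09  ]
(241, 180) [0.4925 0.0136 0.088 ]
(274, 180) [0.5214 0.0138 0.088 ]
(257, 243) [ 0.507  -0.0526  0.078 ]
(199, 267) [ 0.4576 -0.0553  0.118 ]
(313, 267) [ 0.555  -0.0544  0.118 ]
(256, 267) [ 0.5063 -0.0549  0.118 ]
```

```bash
python3 -m inch '[0.07,0.03,-0.0035,0,0, 0.07,0.06,-0.0035,0,0, 0.07,0.09,-0.0035,0,0, 0.07,0.12,-0.0035,0,0, 0.07,0.145,-0.0035,0,0, 0.07,0.16,-0.0035,0,0, 0.07,0.173,-0.0035,0,0, 0.07,0.173,-0.0035,0,0]' 40;  python3 w.py 0.507 0.0155 0.058
python3 -c "
from h import *
cv2.imwrite('pics/w2.png',arm.snapshot('wrist')[:,:,::-1])"
```

```text
clock: 2.65
ee_pos: [0.5046, 0.0116, 0.0555]
tcp_rot: [-0.002, 1.577, 0.002]
contact_force: [-0.2, -0.1, 0.3]
grip_width: 0.819
2.65 [0.5046 0.0116 0.0555] shift [-0.0025  0.0039  0.0024] turn 0.16068680704153446 tilt [-0.0062 -0.0001 -1.    ] F [-0.1843 -0.1201  0.2561] tool z [ 1.      0.0028 -0.0062]
```

View pics/w2.png

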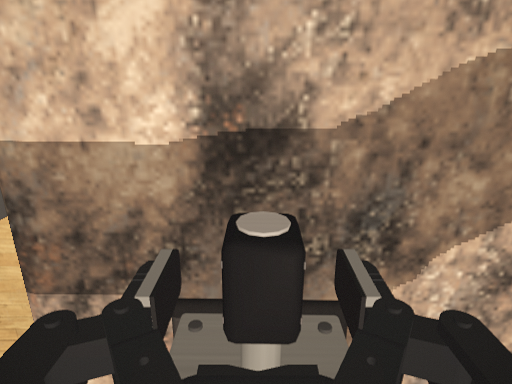

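Jaws straddle the hub (hub columns 222–304, pads' inner faces 180 and 338). I'll centre by the small residual and close.

```bash
python3 -m inch '[0.07,0,0.004,0.002,0, 0.07,0,0.004,0.002,0]' 40;python3 -m inch '[0.045,0,0,0,0, 0.034,0,0,0,0, 0.026,0,0,0,0, 0.02,0,0,0,0,0.02,0,0,0,0,0.02,0,0,0,0,0.02,0,0,0,0]' 40;  python3 w.py 0.507 0.0155 0.058;python3 -m inch '[0.02,0,0,0,0,0.02,0,0,0,0,0.02,0,0,0,0]';  python3 w.py 0.507 0.0155 0.058
```

```text
clock: 2.87
ee_pos: [0.508, 0.0158, 0.0577]
tcp_rot: [-0.002, 1.574, 0.002]
contact_force: [0.4, -0.1, -0.2]
grip_width: 0.818
clock: 3.45
ee_pos: [0.5075, 0.0157, 0.0577]
tcp_rot: [-0.002, 1.575, 0.001]
contact_force: [-4.6, 1.1, 4.7]
grip_width: 0.349
3.45 [0.5075 0.0157 0.0577] shift [-0.0003 -0.0002 -0.0005] turn 0.1141510310325154 tilt [-0.0042 -0.0001 -1.    ] F [-4.5705  1.1363  4.6739] tool z [ 1.      0.002  -0.0042]
clock: 3.7
ee_pos: [0.5074, 0.0158, 0.0577]
tcp_rot: [-0.002, 1.575, 0.001]
contact_force: [-3.2, 0.4, 4.2]
grip_width: 0.343
3.7 [0.5074 0.0158 0.0577] shift [-0.0003 -0.0002 -0.0004] turn 0.11456017036678325 tilt [-0.0043 -0.0002 -1.    ] F [-3.246   0.4363  4.2273] tool z [ 1.      0.002  -0.0043]
```

Gripped (opening ≈ 29 mm). Pull out (+tool y) in small steps, reading Fy.

```bash
for i in 1; do python3 -m inch '[0.02,0,0.0005,0,0,0.02,0,0.001,0,0,0.02,0,0.001,0,0]' | tr '\n' ' '; echo; python3 -m inch '[0.02,0,0.0005,0,0,0.02,0,0.001,0,0,0.02,0,0.001,0,0]'| tr '\n' ' '; done; python3 w.py 0.507 0.0155 0.058
```

```text
clock: 3.95 ee_pos: [0.5074, 0.0165, 0.0577] tcp_rot: [-0.002, 1.575, 0.001] contact_force: [-3.2, -1.3, 4.2] grip_width: 0.345 
clock: 4.2 ee_pos: [0.5074, 0.0175, 0.0577] tcp_rot: [-0.002, 1.575, 0.001] contact_force: [-3.0, -0.4, 3.5] grip_width: 0.347 4.2 [0.5074 0.0175 0.0577] shift [-0.0003 -0.002  -0.0004] turn 0.10147809045833907 tilt [-0.0045 -0.0005 -1.    ] F [-2.9895 -0.4304  3.5194] tool z [ 1.      0.0018 -0.0045]
```

```bash
python3 -m inch '[0.02,0,0.0003,0,0,0.02,0,0.0006,0,0,0.02,0,0.0009,0,0,0.02,0,0.0012,0,0,0.02,0,0.0015,0,0,0.02,0,0.0015,0,0]' | tr '\n' ' '; echo; python3 -m inch '[0.02,0,0.0003,0,0,0.02,0,0.0006,0,0,0.02,0,0.0009,0,0,0.02,0,0.0012,0,0,0.02,0,0.0015,0,0,0.02,0,0.0015,0,0]'| tr '\n' ' '
```

```text
clock: 4.7 ee_pos: [0.5074, 0.0192, 0.0577] tcp_rot: [-0.002, 1.575, 0.001] contact_force: [-3.2, -0.3, 4.1] grip_width: 0.347 
clock: 5.2 ee_pos: [0.5074, 0.0207, 0.0577] tcp_rot: [-0.002, 1.575, 0.001] contact_force: [-2.8, -0.2, 4.7] grip_width: 0.346
```

```bash
python3 -m inch '[0.02,0,0.0005,0,0,0.02,0,0.001,0,0,0.02,0,0.0015,0,0,0.02,0,0.002,0,0,0.02,0,0.002,0,0]' | tr '\n' ' '; echo; python3 -m inch '[0.02,0,0.0005,0,0,0.02,0,0.001,0,0,0.02,0,0.001,0,0]'| tr '\n' ' '
```

```text
clock: 5.62 ee_pos: [0.5074, 0.0224, 0.0577] tcp_rot: [-0.002, 1.575, 0.001] contact_force: [-3.2, -3.9, 3.3] grip_width: 0.346 
clock: 5.87 ee_pos: [0.5074, 0.0229, 0.0576] tcp_rot: [-0.002, 1.575, -0.0] contact_force: [-2.6, -4.5, 2.7] grip_width: 0.344
```

```bash
python3 -m inch '[0.02,0,0.0005,0,0,0.02,0,0.001,0,0,0.02,0,0.001,0,0]' | tr '\n' ' '; echo; python3 -m inch '[0.02,0,0.0005,0,0,0.02,0,0.001,0,0,0.02,0,0.001,0,0]'| tr '\n' ' '
```

```text
clock: 6.12 ee_pos: [0.5074, 0.023, 0.0576] tcp_rot: [-0.003, 1.576, -0.001] contact_force: [-2.1, -5.9, 2.6] grip_width: 0.348 
clock: 6.37 ee_pos: [0.5074, 0.0232, 0.0575] tcp_rot: [-0.003, 1.576, -0.003] contact_force: [-2.2, -6.2, 3.1] grip_width: 0.348
```

```bash
python3 -m inch '[0.02,0,0.0005,0,0,0.02,0,0.001,0,0,0.02,0,0.0015,0,0,0.02,0,0.0015,0,0,0.02,0,0.0015,0,0,0.02,0,0.0015,0,0]' | tr '\n' ' '; echo;  python3 -m inch '[0.02,0,0.001,0,0,0.02,0,0.002,0,0,0.02,0,0.002,0,0,0.02,0,0.002,0,0,0.02,0,0.002,0,0,0.02,0,0.002,0,0]' | tr '\n' ' '; python3 w.py 0.507 0.0155 0.058
```

```text
clock: 6.87 ee_pos: [0.5075, 0.0235, 0.0574] tcp_rot: [-0.003, 1.576, -0.004] contact_force: [-1.6, -7.6, 2.6] grip_width: 0.347 
clock: 7.37 ee_pos: [0.5076, 0.024, 0.0573] tcp_rot: [-0.004, 1.576, -0.006] contact_force: [-1.2, -7.9, 2.6] grip_width: 0.347 7.3667 [0.5076 0.024  0.0573] shift [-0.0007 -0.0085 -0.0005] turn -0.08638224332018878 tilt [-0.0051 -0.0065 -1.    ] F [-1.1648 -7.8707  2.5851] tool z [ 1.     -0.0015 -0.0051]
```

```bash
python3 -m inch '[0.02,0,0.001,0,0,0.02,0,0.002,0,0,0.02,0,0.0025,0,0,0.02,0,0.0025,0,0,0.02,0,0.0025,0,0,0.02,0,0.0025,0,0,0.02,0,0.0025,0,0,0.02,0,0.0025,0,0]' | tr '\n' ' '; python3 w.py 0.507 0.0155 0.058
python3 - <<'E'
from h import *
s=arm.sense();im=arm.snapshot("wrist")[:,:,::-1];cv2.imwrite("pics/w3.png",im)
np.save("s3.npy",np.r_[s["ee_pos"],s["tcp_rot"]])
cv2.imwrite("pics/top3.png",arm.snapshot("top")[:,:,::-1])
print(arm.sense()["contact_force"])
E
```

```text
clock: 8.03 ee_pos: [0.5073, 0.0245, 0.0571] tcp_rot: [-0.004, 1.577, -0.009] contact_force: [-1.7, -9.8, 2.2] grip_width: 0.347 8.0333 [0.5073 0.0245 0.0571] shift [-0.0008 -0.009  -0.0003] turn -0.17966039248941396 tilt [-0.0059 -0.0088 -0.9999] F [-1.7065 -9.7543  2.2125] tool z [ 1.     -0.0031 -0.0059]
[-1.5927 -9.9559  2.7963]
```

View pics/w3.png

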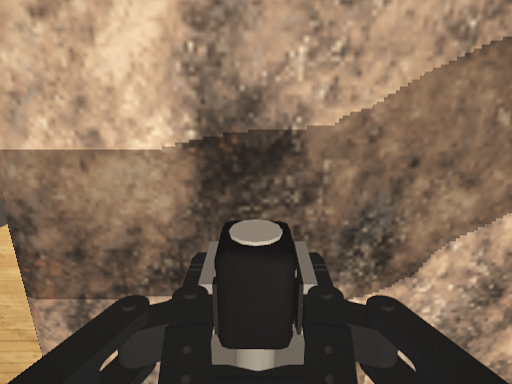

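At the outer stop, firm (~8 N net of drag) and steady; the hub is squarely between the pads with its end disc at about (256,232). Now push in: 12 mm is certainly free (≥14 mm travel).

```bash
python3 -m inch '[0.02,0,-0.001,0,0,0.02,0,-0.002,0,0,0.02,0,-0.003,0,0,0.02,0,-0.004,0,0,0.02,0,-0.005,0,0,0.02,0,-0.006,0,0,0.02,0,-0.007,0,0,0.02,0,-0.007,0,0]' | tr '\n' ' ';echo; python3 -m inch '[0.02,0,-0.0008,0,0,0.02,0,-0.0016,0,0,0.02,0,-0.0024,0,0,0.02,0,-0.0032,0,0,0.02,0,-0.004,0,0,0.02,0,-0.0045,0,0,0.02,0,-0.005,0,0,0.02,0,-0.005,0,0]' | tr '\n' ' ';  python3 w.py 0.507 0.0155 0.058
```

```text
clock: 8.8 ee_pos: [0.5074, 0.0176, 0.0572] tcp_rot: [-0.004, 1.576, -0.009] contact_force: [-3.2, 1.9, 3.1] grip_width: 0.345 
clock: 9.47 ee_pos: [0.5074, 0.0124, 0.0572] tcp_rot: [-0.004, 1.577, -0.009] contact_force: [-3.5, 1.2, 3.1] grip_width: 0.345 9.4667 [0.5074 0.0124 0.0572] shift [-0.0008  0.0031 -0.0004] turn -0.18398218614133666 tilt [-0.0058 -0.0086 -0.9999] F [-3.4502  1.2349  3.0845] tool z [ 1.     -0.0032 -0.0057]
```

```bash
python3 -m inch '[0.02,0,-0.0004,0,0,0.02,0,-0.0008,0,0,0.02,0,-0.0012,0,0,0.02,0,-0.0016,0,0,0.02,0,-0.002,0,0,0.02,0,-0.002,0,0]' | tr '\n' ' ';echo; python3 -m inch '[0.02,0,-0.0004,0,0,0.02,0,-0.0008,0,0,0.02,0,-0.001,0,0,0.02,0,-0.001,0,0]' | tr '\n' ' '
```

```text
clock: 9.97 ee_pos: [0.5074, 0.0102, 0.0573] tcp_rot: [-0.004, 1.576, -0.009] contact_force: [-4.1, -0.5, 3.2] grip_width: 0.346 
clock: 10.3 ee_pos: [0.5073, 0.0091, 0.0573] tcp_rot: [-0.004, 1.577, -0.01] contact_force: [-3.9, 0.4, 3.6] grip_width: 0.345
```

```bash
python3 -m inch '[0.02,0,-0.0004,0,0,0.02,0,-0.0008,0,0,0.02,0,-0.001,0,0,0.02,0,-0.001,0,0]' | tr '\n' ' '
```

```text
clock: 10.63 ee_pos: [0.5073, 0.008, 0.0573] tcp_rot: [-0.004, 1.577, -0.01] contact_force: [-3.5, 1.5, 3.8] grip_width: 0.348
```

```bash
python3 -m inch '[0.02,0,-0.0004,0,0,0.02,0,-0.0008,0,0,0.02,0,-0.0012,0,0,0.02,0,-0.0016,0,0,0.02,0,-0.002,0,0,0.02,0,-0.002,0,0]' | tr '\n' ' ';echo; python3 -m inch '[0.02,0,-0.0004,0,0,0.02,0,-0.0008,0,0,0.02,0,-0.001,0,0,0.02,0,-0.001,0,0]' | tr '\n' ' '
```

```text
clock: 11.13 ee_pos: [0.5073, 0.006, 0.0573] tcp_rot: [-0.004, 1.577, -0.01] contact_force: [-4.2, 2.7, 4.7] grip_width: 0.349 
clock: 11.47 ee_pos: [0.5073, 0.0055, 0.0573] tcp_rot: [-0.004, 1.577, -0.009] contact_force: [-3.9, 4.5, 4.0] grip_width: 0.351
```

Contact begins around y ≈ 0.006. Build to the same force as at the outer stop.

```bash
python3 -m inch '[0.02,0,-0.0005,0,0,0.02,0,-0.001,0,0,0.02,0,-0.0015,0,0,0.02,0,-0.0015,0,0,0.02,0,-0.0015,0,0,0.02,0,-0.0015,0,0]' | tr '\n' ' '; echo;  python3 -m inch '[0.02,0,-0.001,0,0,0.02,0,-0.002,0,0,0.02,0,-0.002,0,0,0.02,0,-0.002,0,0,0.02,0,-0.002,0,0,0.02,0,-0.002,0,0]' | tr '\n' ' '
```

```text
clock: 11.97 ee_pos: [0.5073, 0.005, 0.0574] tcp_rot: [-0.004, 1.576, -0.007] contact_force: [-4.2, 6.0, 4.2] grip_width: 0.346 
clock: 12.47 ee_pos: [0.5073, 0.0043, 0.0575] tcp_rot: [-0.003, 1.576, -0.006] contact_force: [-4.5, 6.7, 4.5] grip_width: 0.346
```

```bash
python3 -m inch '[0.02,0,-0.001,0,0,0.02,0,-0.002,0,0,0.02,0,-0.0025,0,0,0.02,0,-0.0025,0,0,0.02,0,-0.0025,0,0,0.02,0,-0.0025,0,0,0.02,0,-0.0025,0,0,0.02,0,-0.0025,0,0]' | tr '\n' ' ';  python3 w.py 0.507 0.0155 0.058
python3 - <<'E'
from h import *
s=arm.sense();im=arm.snapshot("wrist")[:,:,::-1];cv2.imwrite("pics/w4.png",im)
print(s["contact_force"])
a=cv2.imread("pics/w3.png")
for j in(a,im): # end disc centroid
    g=j[200:260,215:300].min(2)
    n,l,st,ce=cv2.connectedComponentsWithStats((g>110).astype(np.uint8)); k=[i for i in range(1,n) if st[i,4]>100]; print(st[k],ce[k]+[215,200])
cv2.imwrite("pics/cmp.png",np.hstack([j[180:384,130:382] for j in(a,im)]))
E
```

```text
clock: 13.13 ee_pos: [0.5071, 0.0039, 0.0576] tcp_rot: [-0.003, 1.576, -0.003] contact_force: [-4.9, 9.3, 5.0] grip_width: 0.346 13.1333 [0.5071 0.0039 0.0576] shift [-0.0004  0.0116 -0.0001] turn -0.007205464848760375 tilt [-0.0053 -0.0035 -1.    ] F [-4.9089  9.3448  5.0262] tool z [ 1.     -0.0001 -0.0053]
[-4.9089  9.3448  5.0262]
[[  15   20   52   26 1054]] [[255.5009 232.426 ]]
[[  15   19   53   26 1040]] [[255.8048 231.3452]]
```

View pics/cmp.png

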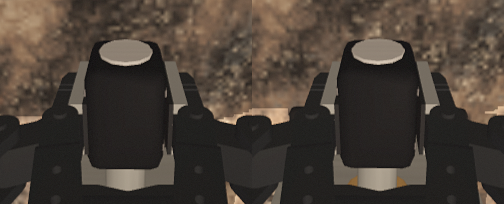

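At the inner stop, also firm (9.3 N, ~7.5 net). The disc sits only 1 px (≈0.4 mm) differently in the jaws, so there was no real slip. Poses under equal opposite force are 0.0245 and 0.0039, so the midpoint is TCP y ≈ 0.0142.

```bash
python3 -m inch '[0.02,0,0.0015,0,0,0.02,0,0.003,0,0,0.02,0,0.0045,0,0,0.02,0,0.006,0,0,0.02,0,0.0075,0,0,0.02,0,0.009,0,0,0.02,0,0.0103,0,0,0.02,0,0.0103,0,0]' | tr '\n' ' ';python3 -m inch '[0.02,0,0,0,0,0.02,0,0,0,0]' | tr '\n' ' ';  python3 w.py 0.507 0.0142 0.058
python3 - <<'E'
from h import *
im=arm.snapshot("wrist")
g=im[200:260,215:300].min(2)
n,l,st,ce=cv2.connectedComponentsWithStats((g>110).astype(np.uint8)); print(ce[1:][st[1:,4]>100]+[215,200])
E
```

```text
clock: 13.85 ee_pos: [0.5071, 0.0145, 0.0575] tcp_rot: [-0.003, 1.576, -0.003] contact_force: [-3.5, -0.5, 4.0] grip_width: 0.346 clock: 14.02 ee_pos: [0.5071, 0.0146, 0.0575] tcp_rot: [-0.003, 1.576, -0.002] contact_force: [-3.0, -0.2, 4.1] grip_width: 0.347 14.0167 [0.5071 0.0146 0.0575] shift [-0.0005 -0.0004 -0.0001] turn 0.009329856926785254 tilt [-0.0054 -0.0033 -1.    ] F [-3.0149 -0.1699  4.0652] tool z [ 1.      0.0002 -0.0054]
[[256.1338 231.642 ]]
```

```bash
python3 -m inch '[0.02,0,-0.0003,0,0,0.02,0,-0.0005,0,0,0.02,0,-0.0005,0,0,0.02,0,-0.0005,0,0]' | tr '\n' ' ';  python3 w.py 0.507 0.0142 0.058
python3 - <<'E'
from h import *
im=arm.snapshot("wrist")
g=im[200:260,215:300].min(2)
n,l,st,ce=cv2.connectedComponentsWithStats((g>110).astype(np.uint8)); print(ce[1:][st[1:,4]>100]+[215,200])
E
```

```text
clock: 14.4 ee_pos: [0.5071, 0.0144, 0.0576] tcp_rot: [-0.003, 1.576, -0.002] contact_force: [-3.5, 1.0, 4.0] grip_width: 0.35 14.4 [0.5071 0.0144 0.0576] shift [-0.0004 -0.0002 -0.0001] turn 0.02541352109105919 tilt [-0.0053 -0.0029 -1.    ] F [-3.4884  1.0213  3.9826] tool z [ 1.      0.0004 -0.0053]
[[256.1216 231.5077]]
```

Within about 0.3 mm. Release and back off straight up.

```bash
python3 -m inch '[0.036,0,0,0,0,0.045,0,0,0,0,0.055,0,0,0,0,0.065,0,0,0,0,0.07,0,0,0,0,0.07,0,0,0,0]' | tr '\n' ' '; echo; python3 -m inch '[0.07,-0.01,0,0,0,0.07,-0.03,0,0,0,0.07,-0.06,0,0,0,0.07,-0.09,0,0,0,0.07,-0.12,0,0,0,0.07,-0.15,0,0,0,0.07,-0.173,0,0,0,0.07,-0.173,0,0,0]'| tr '\n' ' '; python3 -m inch '[0.07,0,0,0,0,0.07,0,0,0,0,0.07,0,0,0,0]'
python3 - <<'E'
from h import *
s=arm.sense();im=arm.snapshot("wrist")[:,:,::-1];cv2.imwrite("pics/w5.png",im)
print(s["ee_pos"],s["tcp_rot"],s["dq"])
np.save("s5.npy",np.r_[s["ee_pos"],s["tcp_rot"]])
for v in range(140,162): print(v,im[v,257],end=" ")
E
```

```text
clock: 14.95 ee_pos: [0.5072, 0.0143, 0.0575] tcp_rot: [-0.003, 1.576, -0.002] contact_force: [0.4, -0.3, -0.5] grip_width: 0.819 
clock: 15.62 ee_pos: [0.5102, 0.0155, 0.2358] tcp_rot: [-0.002, 1.568, -0.002] contact_force: [0.1, 0.2, 0.2] grip_width: 0.819 clock: 15.87
ee_pos: [0.5098, 0.0154, 0.2354]
tcp_rot: [-0.003, 1.569, -0.002]
contact_force: [-0.5, 0.5, 0.4]
grip_width: 0.82
[0.5098 0.0154 0.2354] [-0.0025  1.569  -0.0015] [-0.0032  0.013   0.0038  0.0079  0.002   0.001  -0.0004]
140 [34 41 50] 141 [35 43 51] 142 [53 63 73] 143 [ 80  91 102] 144 [ 88 101 112] 145 [ 85  97 107] 146 [ 96 107 119] 147 [132 148 162] 148 [112 127 140] 149 [31 33 38] 150 [14 14 16] 151 [16 16 20] 152 [18 19 23] 153 [25 26 28] 154 [22 23 28] 155 [22 27 30] 156 [27 30 34] 157 [29 31 35] 158 [27 30 33] 159 [29 31 33] 160 [29 31 33] 161 [27 29 32]
```

View pics/w5.png

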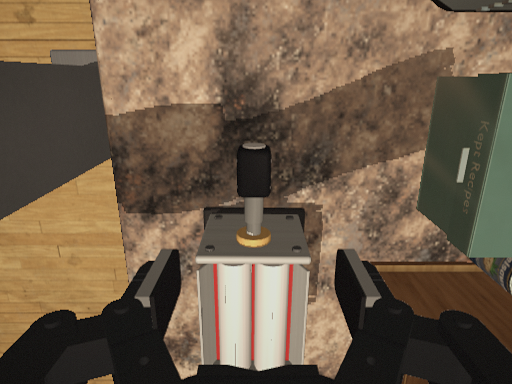

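The hub is free at rows 145–197, the bush is at row 237, and the gripper stands well clear. Handing in.

```bash
python3 -c "
from plant import arm
print(arm.hand_in(), arm.sense()['clock'])"
```

```text
the job is handed in; nothing more can be done
the job is handed in; nothing more can be done
```

I checked the end float on both stops in the order asked, left the shaft at the middle of its travel, let go and handed the job in. The last clock reading was about 15.9 s, of the 40 s allowed.

| | Outer stop | Inner stop |
|---|---|---|
| Peak hub force, including 1.5–2 N drag | 9.8–10.0 N | 9.3 N |
| Estimated force on the stop itself | about 8 N | about 7.5 N |
| Gripper position (world y) under that force | 24.5 mm | 3.9 mm |

- **Travel:** free travel came out at about 16.5 mm, taking off the estimated compression of both sprung pads. The midpoint was y = 14.2 mm.
- **Left at:** I released the hub with the gripper at y = 14.4 mm, about 0.2–0.3 mm from that midpoint.
- **Slip in the grip:** the hub's end disc differed by about 1 pixel (0.4 mm) between the two stops. The midpoint could be off by a few tenths of a millimetre for that reason.
- **Stiffness disagreement:** the outer pad felt slightly softer than its 4 N/mm, because the arm and grip gave a little. I took the middle from positions under nearly equal force on each side, which mostly cancels this.
- **After release:** the contact force was back near zero (under 1 N) with the gripper raised clear. The last wrist picture shows the hub free and the machine in place. I moved nothing else knowingly, but did not compare the bystanders' positions before and after.

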